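# Fit the plain blade into the kitchen slicer

## Robot

A 7-joint arm with a two-finger parallel gripper is mounted at the origin on a cart in front of the work surface, level with it; the furniture and walls round the work are solid. World frame = base frame: x ahead of the robot, y to its left, z up, the work surface at z = 0. Lengths are in m, angles in rad, forces in N, time in s.
With the tool pointing down it reaches from about 0.4 to 0.85 m from the base axis. Payload 10.4 kg.
Tool frame: the origin (TCP) lies midway between the tips of the shut fingers; the grasp point (between the pads) lies 19 mm behind it; z points along the fingers, x is the direction in which the jaws open and shut, and the axes are right-handed (so a half turn about z gives the same grasp; the last joint's range is limited). The gripper opens to 87 mm and grips with 3 to 60 N. Pads are 19 mm wide; open, the fingers measure 117 mm over their backs; the gripper's body (75 mm by 190 mm) begins 51 mm behind the grasp point.
Start: joints at [-1.351, 0.332, -0.065, 1.46, 0.022, 1.35, -0.088], TCP at [0.15, 0.607, 0.223] pointing down, gripper open.
Joint ranges: [-2.6, 2.6], [-0.5, 2.12], [-1.47, 1.34], [0.16, 2.42], [-1.27, 4.41], [0.06, 2.06], [-2.6, 2.6]. Speed limits (rad/s): [2.22, 2.22, 2.79, 2.79, 3.14, 3.14, 3.14].

## Interface

Orientations are given as a unit quaternion [x, y, z, w].
In Python, from bench import r gives the robot as it stands. The module is installed in compiled form; this text tells all that it offers.
- The arm moves only by the tool play_rows, never from a script. Its argument "commands" is a list of rows, each a list of 7 numbers: the shift along the world's x, y, z in cm, then the turn, a rotation vector about the world's x, y, z in rad, then the finger opening in cm, from 0 to 8.7. A call has 1 to 20 rows; each row shifts and turns the commanded pose from where the row before left it; what a row does not reach is not made up. A row lasts 1/8 s, in which the tool goes at most 62.5 mm and 10.7 degrees, less where a joint would pass 70% of its speed; a pose out of reach is approached as far as the arm can. A call is refused whole if a number of a shift passes 6.25 or a number of a turn 0.188, either way. A call with a gripper value outside its range is refused whole. The fingers move at their own pace and stop on an object; "grip_force" is the grip in N (left out, the last holds). Time passes only in rows, so rows that do not move let the fingers close. It gives the time, the measured TCP pose, the force and the opening at its end, in the units of the state.
- r.read_state(): the state, without advancing time (a new reading comes with each control period).
- r.camera(name): name is "side" or "top" or "wrist"; returns a dict with "img" (384x512x3 uint8, red, green, blue), "K" (3x3 intrinsics, pixels), "camera_from_world" (4x4, takes a point from world to camera coordinates). Camera axes: x right, y down, z forward; pixel columns grow to the right and rows downward; lengths in m; the calibration is good to about 2 mm. A picture is of the moment at which its call begins. There is no depth.
- r.close_job(): hands the job in, once; it reports no verdict.
The state is a dict: "time": time; "joint_positions": joint angles; "joint_vel": joint speeds; "joint_torque": joint torques, N m; "ee_pos": TCP position; "eef_rot": TCP orientation; "ft_force": force on the tool from outside, world axes, zero at the start; "torque": the same for the moment, N m; "width": finger opening in m.
Only numpy, scipy, OpenCV 4.12 (cv2) and the standard library are available. Lean on these libraries where they do the work, as an engineer would, in place of code of your own. Each camera call takes 0.05 s, during which the arm holds its last target. There are 200 camera calls.

## Task

Fit the plain, straight-edged blade insert into the slicer's blade seat: lay it flat in the channel with its notch dropped over the single locating pin, so that it rests fully down on the seat. The pin can be clamped at different places along its slot, so feel for it. Leave the toothed insert, the mug and the scourer where they are.

Things in the scene. Friction and masses are not known exactly. Their poses are not given: they have to be found in the camera images.
- slicer: Flat grey kitchen slicer, fixed, 200 (x) x 140 (y) x 37 mm plus a loop handle at its +x end. Origin: centre of its underside, z up. A channel crosses it along its y axis, x from -24.5 to +24.5 mm, between steel plates with tops 32 mm up; the channel's floor, the blade seat, is 22 mm up. Side rails (37 mm up) close the channel at y = -62 and +62 mm.
- plain_blade: The insert to fit: flat steel plate 44 (x) x 90 (y) x 5 mm, smooth straight cutting edge along its +x side, no teeth, loose, about 80 g. Origin: centre of the plate's underside, z up. Fitted, its axes point as the slicer's do (notch on the slicer's -x side), with 2.5 mm play either way along x and 1.5 mm on the pin along y.
- toothed_blade: The other insert, same plate, notch and rib, but with a row of nine upright 12 mm teeth along its +x edge; loose; stays where it is. Origin: centre of the plate's underside.
- mug_green: Green mug, 86 x 118 x 96 mm, loose bystander on the worktop at the robot's right; origin centre of its underside.
- pin_slot (a point): Middle of the pin's slot on the slicer's seat (x = -15.5, y = 0, 22 mm up); axes as the slicer's. One fixed upright steel pin, diameter 7 mm, 6 mm tall, stands in the slot, anywhere from -9 to +9 mm along y; its place is not reported, it must be felt or seen. Away from its notch a blade stops on the pin's top, 6 mm above the seat.
- notch (a point): Middle of the plain blade's notch (x = -15, y = 0 on its underside). The notch is 10 mm wide (y) and 14 mm deep (x), cut through the plate, open at the -x edge.
- rib (a point): Top centre of the plain blade's black upright thumb rib, the part to grip: 12 mm wide (x), 40 mm long (y), from the plate's top (5 mm up) to 33 mm above the blade's underside, centred at x = +4 mm, y = 0 on the blade.
- scourer: Ball of steel wool, 51 x 50 x 30 mm, loose bystander on the worktop between the blades and the slicer; origin centre of its underside.

How it is judged:
At the end, for the whole second after the job is handed in: The plain insert lies at rest on the slicer's seat: flat within 0.04 rad, underside within 1.5 mm of the seat, within 4.5 mm of the channel's middle, square to it within 0.12 rad and within 12.5 mm of the centre line (possible only with the pin in its notch) (z of plain_blade in the frame of slicer between 0.0205 and 0.0235 m and x of plain_blade in the frame of slicer between -0.0045 and 0.0045 m and y of plain_blade in the frame of slicer between -0.0125 and 0.0125 m and angle between plain_blade's own z axis and vertical below 0.04 rad and angle between the x axis of plain_blade and the x axis of slicer, either way round below 0.12 rad and linear speed of plain_blade below 0.01 m/s); the robot touches nothing.
It fails at once if the toothed insert is moved by more than 20 mm (distance of toothed_blade from where it was at the start of the episode above 0.02 m).
It fails at once if the mug is moved by more than 20 mm (distance of mug_green from where it was at the start of the episode above 0.02 m).
It fails at once if the scourer is moved by more than 20 mm (distance of scourer from where it was at the start of the episode above 0.02 m).
It also fails if it takes over 58 s, if anything falls off the work surface, if the arm or the gripper's body presses on something with over 40 N, if the wrist force passes 120 N, or if a joint passes its speed limit or range.

## Working session

There is one attempt and no reset: what is moved stays moved. The work goes in short steps, Python scripts to look and compute and a tool call to move; the robot and the scene stay as the last step left them, time stands still between calls to the robot, and variables do not carry over. Pictures are saved under pics/ and viewed, about 8 in all and at most 12, crops included, and the job is handed in when it is done.

Besides the shell and the picture viewer there is one more tool, called after "Request:" by a JSON object that holds its "api" and its "payload", one argument or row to a line. play_rows: Moves the arm, as the interface text tells. Its arguments: {"type":"object","properties":{"commands":{"type":"array","items":{"type":"array","items":{"type":"number"}}},"grip_force":{"type":"number"}},"required":["commands"]}

```bash
mkdir -p pics
cat > h.py <<'E'
import numpy as np, cv2
from bench import r
def snap(name, fn=None):
    c=r.camera(name)
    np.savez(f'pics/{fn or name}.npz',**{k:np.array(v) for k,v in c.items()})
    if fn: cv2.imwrite(f'pics/{fn}.png',c['img'][:,:,::-1])
    return c
def ray(c,u,v,z):
    T=np.array(c['camera_from_world']);R=T[:3,:3];o=-R.T@T[:3,3]
    d=R.T@np.linalg.inv(c['K'])@np.array([u,v,1.])
    return o+d*(z-o[2])/d[2]
def proj(c,p):
    T=np.array(c['camera_from_world']);q=c['K']@(T[:3,:3]@np.array(p)+T[:3,3]);return q[:2]/q[2]
E
python3 - <<'E'
from h import *
print(r.read_state())
a=snap('top','top0');b=snap('side','side0')
for c in(a,b):
    T=np.array(c['camera_from_world']);print(-T[:3,:3].T@T[:3,3],T[:3,:3].round(2).tolist(),c['K'][0][0])
E
```

```text
{'time': 0.0, 'joint_positions': array([-1.35060307,  0.33288584, -0.06469806,  1.46098227,  0.02156743,
        1.34992548, -0.08852148]), 'joint_vel': array([ 2.02854688e-04,  1.05794309e-03,  6.89104458e-04, -2.70555688e-05,
       -1.35665209e-04, -6.13507673e-05,  4.84042009e-04]), 'joint_torque': array([-2.31500826e-04, -6.23279500e+01,  2.43067770e-02, -3.89893878e+01,
       -6.14180812e-02,  3.99849960e-02,  1.32911555e-04]), 'ee_pos': array([0.15015702, 0.60626396, 0.22172567]), 'eef_rot': array([ 7.87534935e-01,  6.16269550e-01, -5.80457235e-04,  4.80442436e-04]), 'ft_force': array([-0.38187557, -0.61549143,  0.19175614]), 'torque': array([-0.04030117, -0.00068657, -0.00908534]), 'width': 0.08703273056314191}
[ 0.4938845  -0.09393069  1.08455018] [[-0.0, -1.0, -0.02], [-1.0, 0.0, -0.05], [0.05, 0.02, -1.0]] 386.94768022475466
[0.42506198 0.69332895 0.74629895] [[-0.98, -0.18, 0.02], [-0.13, 0.64, -0.76], [0.13, -0.75, -0.65]] 417.5612795688966
```

View pics/top0.png

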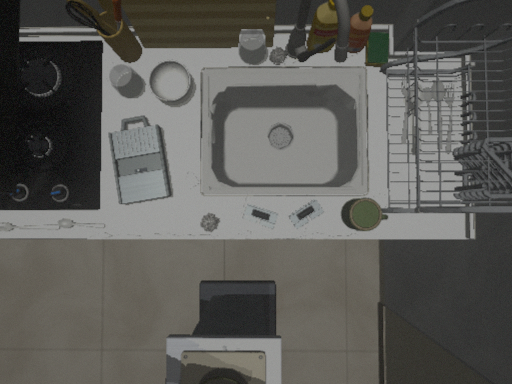

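View pics/side0.png

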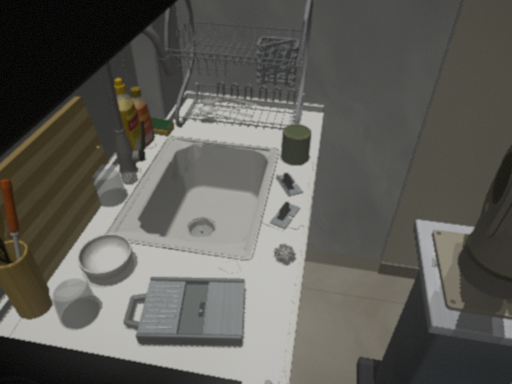

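Run:
```python
from h import *
a=cv2.imread('pics/top0.png');b=cv2.imread('pics/side0.png')
A=cv2.resize(a[110:240,100:230],(400,400),interpolation=cv2.INTER_CUBIC)
B=cv2.resize(a[192:242,235:335],(400,200),interpolation=cv2.INTER_CUBIC)
C=cv2.resize(b[160:240,255:335],(400,400),interpolation=cv2.INTER_CUBIC)
D=cv2.resize(b[265:355,120:255],(400,266),interpolation=cv2.INTER_CUBIC)
o=np.zeros((600,800,3),np.uint8)
o[:400,:400]=A;o[400:,:400]=B;o[:334,400:]=C[:334];o[334:,400:]=D
cv2.imwrite('pics/crop1.png',np.clip(o*1.3,0,255).astype(np.uint8))
```

```text
(no output)
```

View pics/crop1.png

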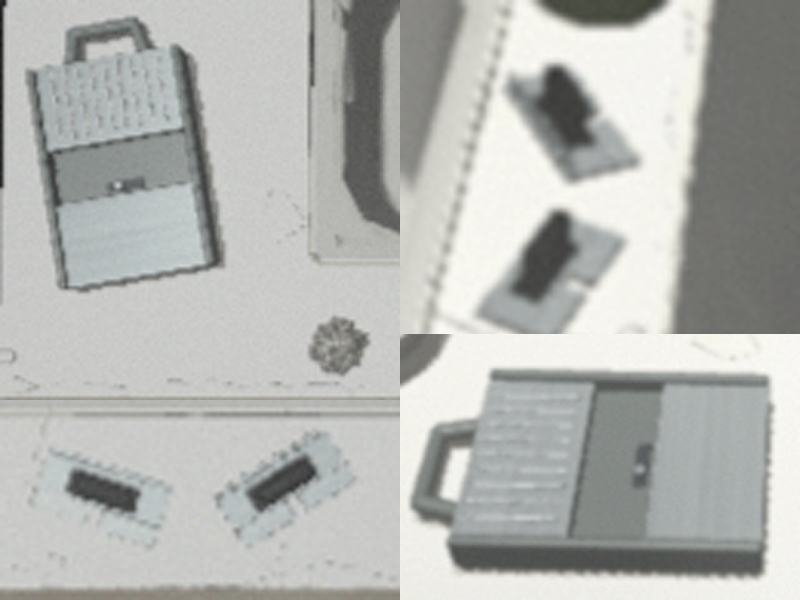

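Run:
```python
from h import *
from scipy.spatial.transform import Rotation as Ro
a=dict(np.load('pics/top0.npz'))
fa=lambda u,v:(100+u*130/400,110+v*130/400)
fb=lambda u,v:(235+u/4,192+(v-400)/4)
P=[ray(a,*fa(u,v),.037)[:2] for u,v in[(30,72),(180,45),(65,288),(215,265)]]
print('slicer',np.round(P,4).tolist(),np.mean(P,0))
e=(P[0]-P[2]+P[1]-P[3]);print('yaw',np.arctan2(e[1],e[0]))
print('pin',ray(a,*fa(117,185),.028))
print('ribs',ray(a,*fb(103,490),.033),ray(a,*fb(283,484),.033))
print('scourer',ray(a,*fa(338,345),.015))
w=snap('wrist');s=r.read_state();T=np.array(w['camera_from_world']);Rt=Ro.from_quat(s['eef_rot']).as_matrix()
o=-T[:3,:3].T@T[:3,3];print('cam in tcp',Rt.T@(o-s['ee_pos']),(T[:3,:3]@Rt).round(2),w['K'][0][0])
```

```text
slicer [[0.7103, 0.3101], [0.7339, 0.1757], [0.5173, 0.2759], [0.5374, 0.1427]] [0.62469911 0.22611092]
yaw 0.17098082843508167
pin [0.60964312 0.23350024 0.028     ]
ribs [ 0.48713155 -0.10429953  0.033     ] [ 0.49104388 -0.22610696  0.033     ]
scourer [0.46614075 0.03618158 0.015     ]
cam in tcp [ 0.00047588 -0.06715466 -0.16127757] [[ 1.    0.    0.  ]
 [-0.    0.97 -0.24]
 [-0.    0.24  0.97]] 287.20373097913813
```

Request:
{"api": "play_rows", "payload": {
  "commands": [
    [4,-3.1,0.6,0,0,-0.094,8.7],
    [4,-3.1,0.6,0,0,-0.094,8.7],
    [4,-3.1,0.6,0,0,-0.094,8.7],
    [4,-3.1,0.6,0,0,-0.094,8.7],
    [4,-3.1,0.6,0,0,-0.094,8.7],
    [3.25,-5,0,0,0,-0.094,8.7],
    [3.25,-5,0,0,0,-0.094,8.7],
    [3.25,-5,0,0,0,-0.094,8.7],
    [3.25,-5,0,0,0,-0.094,8.7],
    [1.25,-5,0,0,0,-0.094,8.7],
    [1.25,-5,0,0,0,-0.094,8.7],
    [1.25,-5,0,0,0,-0.094,8.7],
    [1.25,-5,0,0,0,-0.094,8.7],
    [-1,-4.8,0,0,0,-0.094,8.7],
    [-1,-4.8,0,0,0,-0.094,8.7],
    [-1,-4.8,0,0,0,-0.094,8.7],
    [-1,-4.8,0,0,0,-0.094,8.7],
    [0,0,0,0,0,0,8.7],
    [0,0,0,0,0,0,8.7]
  ]
}}

```text
time: 2.52
ee_pos: [0.4903, -0.1397, 0.2524]
eef_rot: [0.991, -0.134, -0.0, -0.0]
ft_force: [-0.1, 0.6, 0.0]
width: 0.0865
```

Run:
```python
from h import *
s=r.read_state();print(s['time'],s['ee_pos'],s['eef_rot'],s['ft_force'])
snap('wrist','w1')
```

```text
2.525 [ 0.49030003 -0.13970677  0.25243494] [ 9.90957262e-01 -1.34177732e-01 -7.54661065e-05 -1.86535797e-04] [-0.0514693   0.58469326  0.01124958]
```

View pics/w1.png

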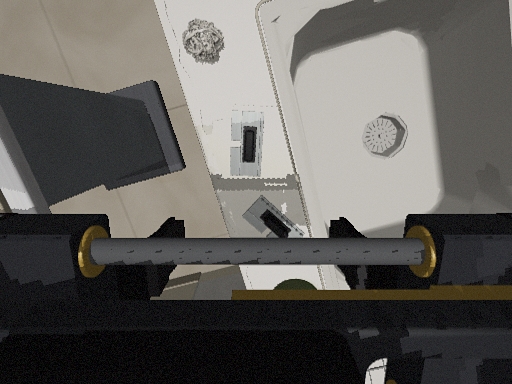

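Run:
```python
from h import *
a=cv2.imread('pics/w1.png')
A=cv2.resize(a[100:180,215:285],(525,600),interpolation=cv2.INTER_CUBIC)
B=cv2.resize(a[180:245,235:310],(275,238),interpolation=cv2.INTER_CUBIC)
o=np.zeros((600,800,3),np.uint8);o[:,:525]=A;o[:238,525:]=B
cv2.imwrite('pics/crop2.png',o)
```

```text
(no output)
```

View pics/crop2.png

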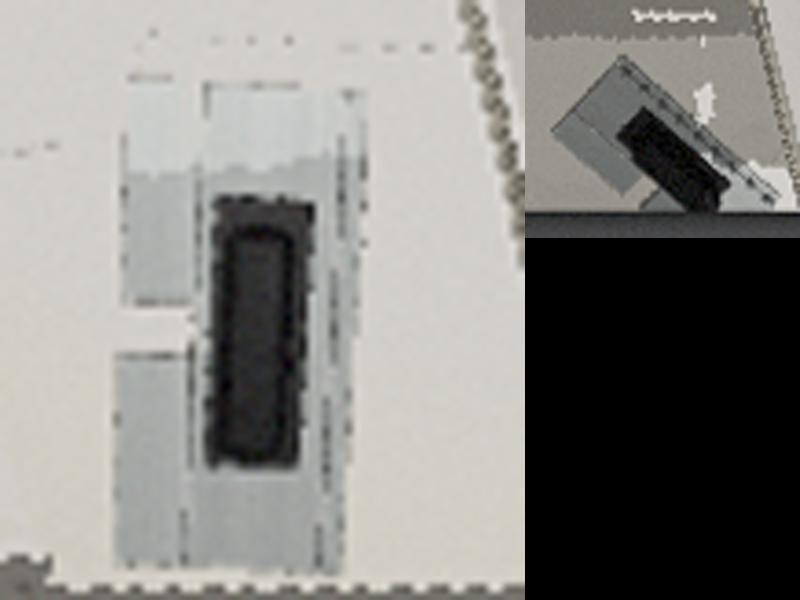

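Run:
```python
from h import *
c=dict(np.load('pics/w1.npz'))
f=lambda u,v:(215+u/7.5-.0,100+v/7.5)
P=np.array([ray(c,*f(u,v),.005)[:2] for u,v in[(125,78),(365,90),(345,572),(113,568)]])
print(P.round(4).tolist(),P.mean(0))
print([np.linalg.norm(P[i]-P[(i+1)%4]).round(4) for i in range(4)])
e=P[1]-P[0]+P[2]-P[3];y=P[0]-P[3]+P[1]-P[2];print('yaw',np.arctan2(e[1],e[0]),np.arctan2(-y[0],y[1]))
N=[ray(c,*f(*q),.005)[:2] for q in[(158,303),(155,355)]];print('notch',N)
q=np.array([ray(c,*f(*q),.033)[:2] for q in[(235,235),(285,235),(285,455),(235,455)]]);print('rib',q.mean(0),[np.linalg.norm(q[i]-q[(i+1)%4]).round(4) for i in range(4)])
y=q[0]-q[3]+q[1]-q[2];print(np.arctan2(-y[0],y[1]))
T=c['camera_from_world'];print(-T[:3,:3].T@T[:3,3])
```

```text
[[0.4779, -0.0525], [0.5196, -0.0662], [0.4925, -0.1515], [0.4496, -0.1388]] [ 0.48489227 -0.10224182]
[np.float64(0.0439), np.float64(0.0895), np.float64(0.0447), np.float64(0.0909)]
yaw -0.3023721518503111 -0.3116495318913122
notch [array([ 0.4722345 , -0.09286774]), array([ 0.46895873, -0.10196589])]
rib [ 0.48972266 -0.10359301] [np.float64(0.0086), np.float64(0.0381), np.float64(0.0089), np.float64(0.0381)]
-0.27565032619109986
[ 0.50718488 -0.07520009  0.41384321]
```

Request:
{"api": "play_rows", "payload": {
  "commands": [
    [-0.05,1.23,-3,0,0,-0.018,5],
    [-0.05,1.2,-4,0,0,-0.018,5],
    [-0.05,1.2,-4.5,0,0,0,5],
    [0,0,-4.5,0,0,0,5],
    [0,0,-3,0,0,0,5],
    [0,0,-2,0,0,0,5],
    [0,0,-1.8,0,0,0,5],
    [0,0,-1,0,0,0,5],
    [0,0,0,0,0,0,5]
  ],
  "grip_force": 30
}}

```text
time: 3.7
ee_pos: [0.4886, -0.1038, 0.0142]
eef_rot: [0.988, -0.152, -0.0, 0.0]
ft_force: [1.2, 0.1, 0.4]
width: 0.05
```

Request:
{"api": "play_rows", "payload": {
  "commands": [
    [0,0,0,0,0,0,3],
    [0,0,0,0,0,0,1],
    [0,0,0,0,0,0,0.5],
    [0,0,0,0,0,0,0.5],
    [0,0,0,0,0,0,0.5],
    [0,0,0,0,0,0,0.5],
    [0,0,0,0,0,0,0.5]
  ],
  "grip_force": 30
}}

```text
time: 4.58
ee_pos: [0.4888, -0.104, 0.0147]
eef_rot: [0.988, -0.152, 0.0, -0.0]
ft_force: [-1.2, 0.6, 2.3]
width: 0.0117
```

Request:
{"api": "play_rows", "payload": {
  "commands": [
    [0,0,1,0,0,0,0.5],
    [0,0,3,0,0,0,0.5],
    [0,0,4,0,0,0,0.5],
    [0,0,3,0,0,0,0.5],
    [0,0,0,0,0,0,0.5]
  ]
}}

```text
time: 5.2
ee_pos: [0.4901, -0.1042, 0.1269]
eef_rot: [0.988, -0.152, 0.002, -0.001]
ft_force: [0.4, 0.1, -1.8]
width: 0.012
```

Run:
```python
from h import *
c=snap('wrist','w2');t=snap('side','side2')
a=cv2.imread('pics/w2.png');b=cv2.imread('pics/side2.png')
o=np.zeros((600,800,3),np.uint8);o[:300,:400]=cv2.resize(a,(400,300));
o[300:,:400]=cv2.resize(a[80:260,180:300],(400,600),interpolation=cv2.INTER_CUBIC)[150:450]
o[:400,400:]=cv2.resize(b[160:230,265:335],(400,400),interpolation=cv2.INTER_CUBIC)
cv2.imwrite('pics/crop3.png',o)
s=r.read_state();print(s['ee_pos'],s['ft_force'],s['width'])
```

```text
[ 0.48850352 -0.10382677  0.12435962] [ 0.30079321 -0.08861994 -2.11488487] 0.011988794527887484
```

View pics/crop3.png

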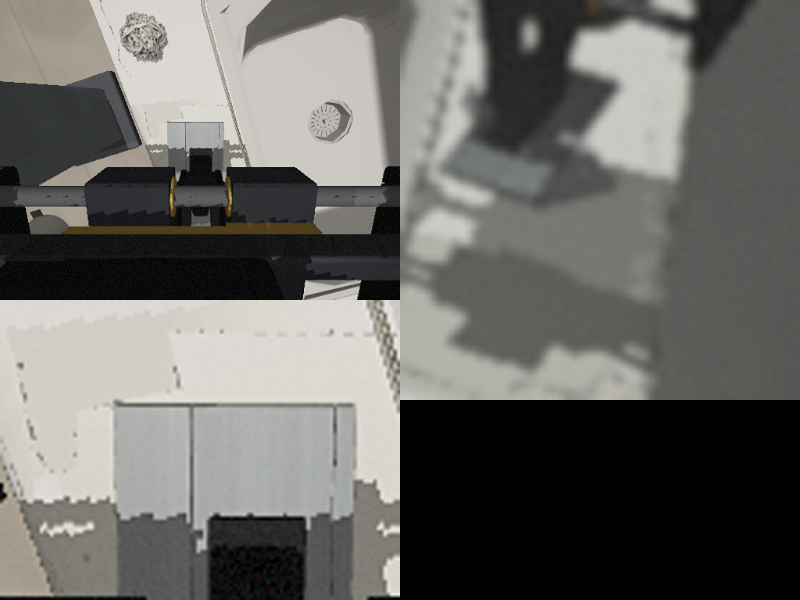

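Request:
{"api": "play_rows", "payload": {
  "commands": [
    [1.92,2.9,0.95,0,0,0.0595,0.5],
    [1.92,2.9,0.95,0,0,0.0595,0.5],
    [1.92,2.9,0.95,0,0,0.0595,0.5],
    [1.92,2.9,0.95,0,0,0.0595,0.5],
    [1.92,2.9,0.95,0,0,0.0595,0.5],
    [1.92,2.9,0.95,0,0,0.0595,0.5],
    [1.92,2.9,0.95,0,0,0.0595,0.5],
    [1.92,2.9,0.95,0,0,0.0595,0.5],
    [0,0,0,0,0,0,0.5],
    [0,0,0,0,0,0,0.5],
    [0,0,0,0,0,0,0.5]
  ]
}}

```text
time: 6.68
ee_pos: [0.6418, 0.1266, 0.1999]
eef_rot: [0.996, 0.084, -0.001, 0.0]
ft_force: [-0.7, -0.5, -1.6]
width: 0.0117
```

Run:
```python
from h import *
from scipy.spatial.transform import Rotation as Ro
c=dict(np.load('pics/w2.npz'))
R=Ro.from_quat([.988,-.152,0,0]).as_matrix();t=np.array([.4885,-.1038,.1244])
for u,v in[(214.5,156.5),(286.5,156.5)]:
    print(R.T@(ray(c,u,v,.1154)-t))
s=r.read_state();print(s['ee_pos'],s['eef_rot'])
c=snap('wrist','w3')
a=c['img'][:,:,::-1]
cv2.imwrite('pics/crop4.png',cv2.resize(a[0:250,100:433],(800,600),interpolation=cv2.INTER_CUBIC))
```

```text
[-0.02454622 -0.04612151  0.009     ]
[ 0.01877705 -0.04603893  0.009     ]
[0.64182028 0.12663426 0.19990426] [ 9.96471219e-01  8.39327777e-02 -5.73816744e-04  2.62305978e-04]
```

View pics/crop4.png

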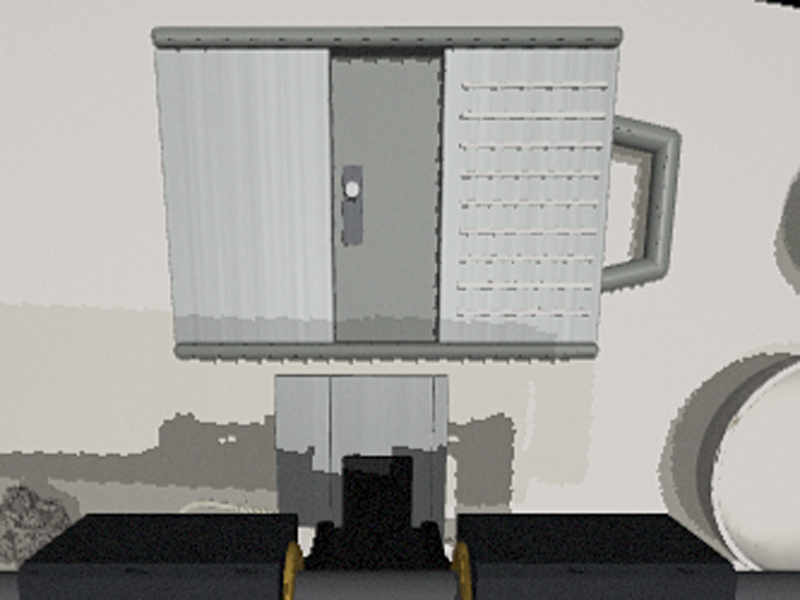

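Run:
```python
from h import *
c=dict(np.load('pics/w3.npz'))
g=lambda u,v,z:ray(c,100+u*333/800,v*250/600,z)[:2]
L=[g(330,48,.032),g(334,342,.032)];Rr=[g(443,48,.032),g(439,342,.032)]
rail=[g(153,28,.037),g(622,28,.037),g(598,357,.037),g(175,357,.037)]
print('edges',np.round(L+Rr,4).tolist(),'widths',np.linalg.norm(L[0]-Rr[0]),np.linalg.norm(L[1]-Rr[1]))
m=[(L[i]+Rr[i])/2 for i in(0,1)];d=m[0]-m[1];yaw=np.arctan2(-d[0],d[1])
e=rail[1]-rail[0]+rail[2]-rail[3];print('yaw',yaw,np.arctan2(e[1],e[0]),'len',np.linalg.norm(d),np.mean(m,0),np.mean(rail,0))
print('rails',[np.linalg.norm(rail[i]-rail[(i+1)%4]).round(4) for i in range(4)])
yw=np.arctan2(e[1],e[0]);S=np.mean(m+[np.mean(rail,0)],0)
ex=np.array([np.cos(yw),np.sin(yw)]);ey=np.array([-ex[1],ex[0]])
def loc(p):p=p-S;return np.round([p@ex*1e3,p@ey*1e3],1)
for n,p in dict(L0=L[0],L1=L[1],R0=Rr[0],R1=Rr[1],pin=g(352,189,.028),slot1=g(352,166,.022),slot2=g(353,245,.022)).items(): print(n,loc(p))
b=[g(275,376,.1905),g(448,376,.1905)];print('blade edge',loc(b[0]),loc(b[1]),'S',S,'TCP',loc(r.read_state()['ee_pos'][:2]))
```

```text
edges [[0.5935, 0.2883], [0.614, 0.1659], [0.6411, 0.2963], [0.6628, 0.1742]] widths 0.04826266400824527 0.04946503465217649
yaw 0.17113679464885986 0.16732180976750055 len 0.12410020786432732 [0.62785269 0.23118628] [0.6280035 0.2309144]
rails [np.float64(0.196), np.float64(0.1366), np.float64(0.1973), np.float64(0.1367)]
L0 [-24.4  62.2]
L1 [-24.5 -62. ]
R0 [23.9 62.1]
R1 [ 24.9 -61.9]
pin [-15.6   6.2]
slot1 [-15.7  16.9]
slot2 [-15.6 -17.7]
blade edge [-29.4 -58.8] [ 13.3 -58.8] S [0.62790296 0.23109565] TCP [  -3.5 -105.2]
```

Request:
{"api": "play_rows", "payload": {
  "commands": [
    [-0.18,1.83,0,0,0,0,0.5],
    [-0.18,1.83,0,0,0,0,0.5],
    [-0.18,1.83,-1,0,0,0,0.5],
    [-0.18,1.83,-2,0,0,0,0.5],
    [-0.18,1.83,-2,0,0,0,0.5],
    [-0.18,1.83,-2,0,0,0,0.5],
    [0,0,-3,0,0,0,0.5],
    [0,0,-3,0,0,0,0.5],
    [0,0,0,0,0,0,0.5],
    [0,0,0,0,0,0,0.5],
    [0,0,0,0,0,0,0.5]
  ]
}}

```text
time: 8.1
ee_pos: [0.6324, 0.2381, 0.0721]
eef_rot: [0.996, 0.085, 0.001, -0.0]
ft_force: [0.1, 0.7, -0.9]
width: 0.0117
```

Run:
```python
from h import *
s=r.read_state();print(s['ee_pos'],s['eef_rot'],s['ft_force'],s['torque'])
c=snap('wrist','w4');t=snap('side','side4')
a=cv2.imread('pics/w4.png');b=cv2.imread('pics/side4.png')
o=np.zeros((600,800,3),np.uint8);o[:300,:400]=cv2.resize(a[60:240,130:370],(400,300),interpolation=cv2.INTER_CUBIC)
o[300:,:400]=cv2.resize(a,(400,300))
o[:400,400:]=cv2.resize(b[250:370,130:250],(400,400),interpolation=cv2.INTER_CUBIC)
cv2.imwrite('pics/crop5.png',o)
```

```text
[0.63240132 0.23812079 0.07205676] [ 9.96395587e-01  8.48201703e-02  1.09313383e-03 -4.21903748e-04] [ 0.08001966  0.74150398 -0.88178598] [-0.09718528  0.09365088  0.00621902]
```

View pics/crop5.png

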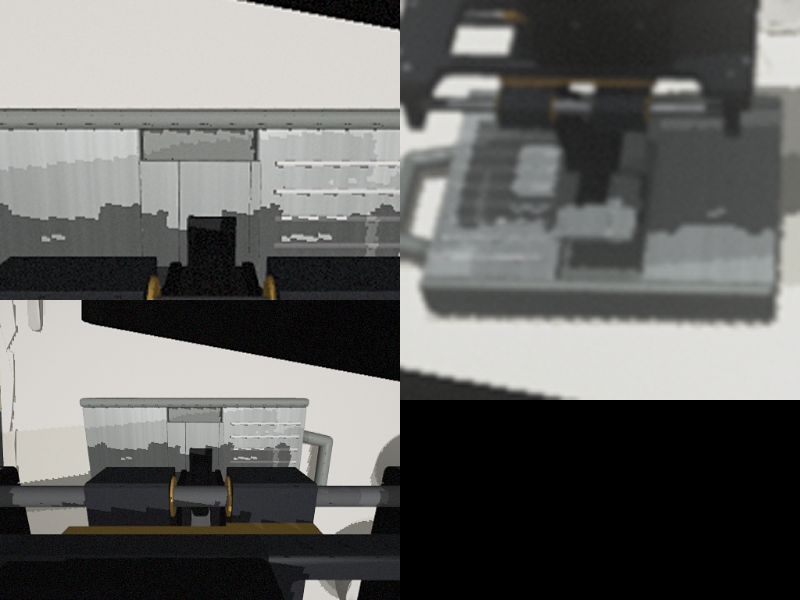

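Run:
```python
from h import *
c=dict(np.load('pics/w4.npz'))
S=np.array([.6279,.2311]);yw=.169;ex=np.array([np.cos(yw),np.sin(yw)]);ey=np.array([-ex[1],ex[0]])
def loc(p):p=p-S;return np.round([p@ex*1e3,p@ey*1e3],1)
g=lambda u,v,z:loc(ray(c,130+u*.6,60+v*.6,z)[:2])
print('chan',g(141,129,.032),g(259,129,.032),g(141,160,.032),g(260,160,.032))
print('rail',g(0,129,.032),g(400,129,.032))
print('blade',[ (z,g(142,161,z),g(251,161,z)) for z in(.0585,.0625)])
print(loc(r.read_state()['ee_pos'][:2]))
a=cv2.imread('pics/w4.png');cv2.imwrite('pics/crop6.png',cv2.resize(a[120:195,200:300],(800,600),interpolation=cv2.INTER_CUBIC))
```

```text
chan [-24.   62.3] [24.9 62.3] [-24.4  49.5] [25.6 49.5]
rail [-82.3  62.3] [83.3 62.3]
blade [(0.0585, array([-20.3,  52.2]), array([19.5, 52.2])), (0.0625, array([-19.7,  52.7]), array([19.2, 52.7]))]
[5.3 6.1]
```

View pics/crop6.png

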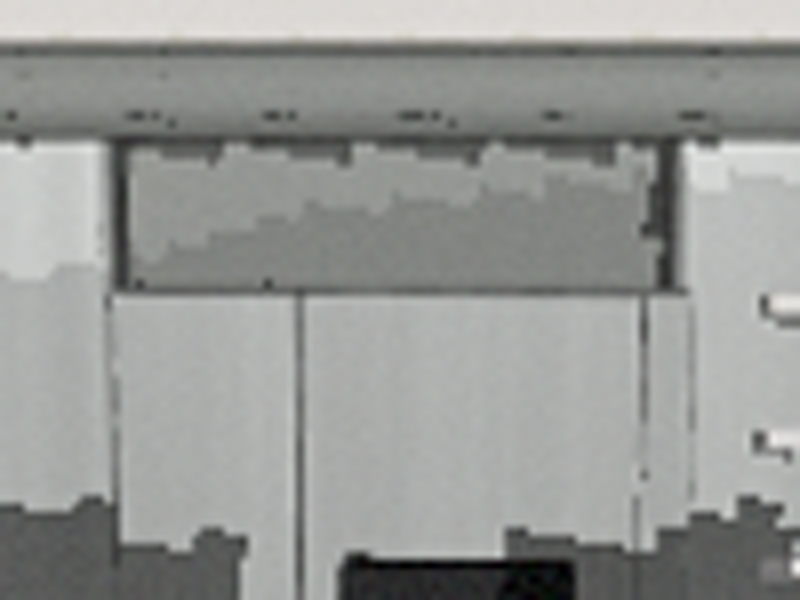

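Run:
```python
from h import *
c=dict(np.load('pics/w4.npz'))
S=np.array([.6279,.2311]);yw=.169;ex=np.array([np.cos(yw),np.sin(yw)]);ey=np.array([-ex[1],ex[0]])
def loc(p):p=p-S;return np.round([p@ex*1e3,p@ey*1e3],1)
g=lambda u,v,z:loc(ray(c,200+u/8,120+v/8,z)[:2])
print('chan',g(112,137,.032),g(683,137,.032));print('blade',g(113,292,.0625),g(688,292,.0625))
```

```text
chan [-24.4  62.5] [24.8 62.5]
blade [-20.3  52.8] [22.4 52.8]
```

Request:
{"api": "play_rows", "payload": {
  "commands": [
    [0,0,0,0,0,0,0.5],
    [0,0,0,0,0,0,0.5]
  ]
}}

```text
time: 8.45
ee_pos: [0.6316, 0.2379, 0.0708]
eef_rot: [0.996, 0.085, 0.0, -0.0]
ft_force: [-0.4, 0.5, -1.0]
width: 0.0113
```

Request:
{"api": "play_rows", "payload": {
  "commands": [
    [-0.02,-0.14,-0.4,0,0,0,0.5],
    [0,0,-0.6,0,0,0,0.5],
    [0,0,-0.5,0,0,0,0.5],
    [0,0,-0.4,0,0,0,0.5],
    [0,0,-0.3,0,0,0,0.5],
    [0,0,-0.3,0,0,0,0.5],
    [0,0,-0.2,0,0,0,0.5],
    [0,0,0,0,0,0,0.5],
    [0,0,0,0,0,0,0.5]
  ]
}}

```text
time: 9.57
ee_pos: [0.6314, 0.2364, 0.0437]
eef_rot: [0.996, 0.085, 0.0, -0.0]
ft_force: [-0.2, 0.5, -1.1]
width: 0.0116
```

Request:
{"api": "play_rows", "payload": {
  "commands": [
    [0,0,-0.2,0,0,0,0.5],
    [0,0,-0.1,0,0,0,0.5],
    [0,0,-0.1,0,0,0,0.5],
    [0,0,0,0,0,0,0.5],
    [0,0,0,0,0,0,0.5],
    [0,0,0,0,0,0,0.5]
  ]
}}

```text
time: 10.32
ee_pos: [0.6314, 0.2364, 0.0396]
eef_rot: [0.996, 0.085, 0.0, -0.0]
ft_force: [0.0, 0.7, -2.1]
width: 0.0119
```

Request:
{"api": "play_rows", "payload": {
  "commands": [
    [0,0,-0.1,0,0,0,0.5],
    [0,0,-0.1,0,0,0,0.5],
    [0,0,-0.1,0,0,0,0.5],
    [0,0,-0.1,0,0,0,0.5],
    [0,0,0,0,0,0,0.5],
    [0,0,0,0,0,0,0.5]
  ]
}}

```text
time: 11.08
ee_pos: [0.6313, 0.2364, 0.0368]
eef_rot: [0.996, 0.085, 0.0, -0.0]
ft_force: [-4.6, -1.5, 10.3]
width: 0.0119
```

Request:
{"api": "play_rows", "payload": {
  "commands": [
    [0,0,0.05,0,0,0,0.5],
    [0,0,0,0,0,0,2],
    [0,0,0,0,0,0,3],
    [0,0,0,0,0,0,3],
    [0,0,1,0,0,0,3],
    [0,0,2,0,0,0,3],
    [0,0,4,0,0,0,3],
    [0,-2,5,0,0,0,3],
    [0,-5,3,0,0,0,3],
    [0,-5,0,0,0,0,3],
    [0,0,0,0,0,0,3],
    [0,0,0,0,0,0,3]
  ]
}}

```text
time: 12.58
ee_pos: [0.6315, 0.1169, 0.1872]
eef_rot: [0.996, 0.085, 0.001, -0.001]
ft_force: [-1.0, -0.1, -0.0]
width: 0.0298
```

Run:
```python
from h import *
s=r.read_state();print(s['ee_pos'],s['ft_force'])
c=snap('wrist','w5');t=snap('side','side5');snap('top','top5')
a=cv2.imread('pics/w5.png');b=cv2.imread('pics/side5.png');d=cv2.imread('pics/top5.png')
o=np.zeros((600,800,3),np.uint8);o[:,:450]=cv2.resize(a[0:240,170:350],(450,600),interpolation=cv2.INTER_CUBIC)
o[:350,450:]=cv2.resize(b[255:355,130:230],(350,350),interpolation=cv2.INTER_CUBIC)
o[350:,450:]=cv2.resize(d[170:240,190:390],(350,122),interpolation=cv2.INTER_CUBIC).repeat(2,0)[:250]if 0 else cv2.resize(d[150:240,264:390],(350,250),interpolation=cv2.INTER_CUBIC)
cv2.imwrite('pics/crop7.png',o)
```

```text
[0.63150117 0.11688846 0.18724705] [-0.95273874 -0.1166012  -0.04416399]
```

View pics/crop7.png

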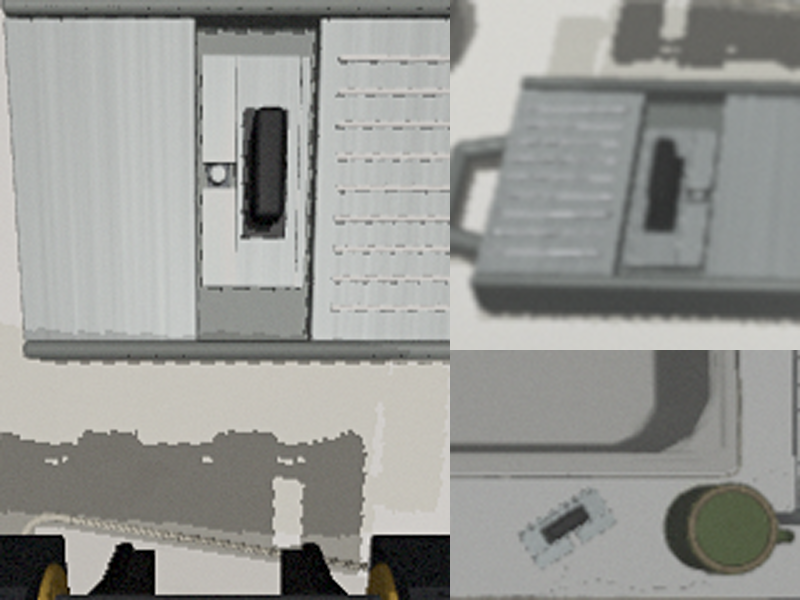

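```bash
python3 -c "
from bench import r
print(r.close_job())"
```

```text
the job is handed in; nothing more can be done
None
```

The plain insert is fitted in the slicer's blade seat with its notch over the pin, and I have handed the job in; no verdict was reported.

I picked the insert up by its rib and found the pin in the wrist view at about y = +6 mm along its slot. I then lined the notch up with it and lowered the insert.

- **Seating:** It passed the level of the pin's top without touching. It stopped with about 10 N of contact at the height that puts its underside about 22.3 mm up, against a seat at 22 mm. I did not press it sideways against the pin to feel for it.
- **After release:** At about 12.6 s the pictures showed the pin inside the notch and the insert flat and square between the plates. The gripper was clear of everything.
- **Other items:** The toothed insert and the mug looked undisturbed in the last top view. I did not measure their positions, and the scourer was outside that last crop, though nothing came near it.
- **Disagreements:** The first overhead view had put the slicer about 5 mm off and the pin at about +10 mm, so I used the closer wrist view instead. Just above the seat, the arm settled about 1.5 mm off its aim along y, and I corrected that before lowering.

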